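# Purge the airbrush line and set its needle valve

### The job

Get the airbrush air supply ready: first press the purge pedal down to its stop and let it spring back up, then turn the winged screw on the air manifold clockwise until it seats and back it off a quarter turn. Finish still gripping the wing between the fingers, holding it at that setting: do not let go. Leave the jars, tools and other things on the table where they are.

Things in the scene. Friction and masses are not known exactly. Their poses are not given: they have to be found in the camera images.
- manifold: Fixed dark steel air manifold: a block 60 x 180 mm (own x, y), top 55 mm above the table, on a slightly larger foot plate (75 x 195 mm). Origin: on the table under the axis of the winged screw, z up. On its top a round grey plastic knob (40 mm across, 16 mm tall, at own y = -66 mm) and a flat round gauge (46 mm across, 12 mm tall, at own y = +62 mm) do not turn and are not part of the job; brass stubs stick out of its +x side.
- wing_mid (a point): Middle of the wing of the needle-valve screw, on the upright screw axis, 87 mm above the table; z up, turning with the screw. The wing is an upright flat steel bar with rounded ends, 54 mm long along this point's x, 10 mm thick along its y, 24 mm high (75 to 99 mm above the table), standing at the middle of the manifold on a thin neck (14 mm across). Under it lie a brass collar (32 mm across, top at 61 mm) and the block's top (55 mm). It does not rise or sink as it turns.
- screw (a joint): Angle of the needle-valve screw, rad: 0 = seated (hard stop), growing as it is backed off (counter-clockwise seen from above), hard stop at 3.4. At the start it is 0.6 to 2.2. It turns stiffly (about 0.04 N m) and stays where it is left. At 0 the wing lies along the manifold's x axis.
- pedal_base: Fixed steel base of the purge pedal, 160 x 80 mm (own x, y), 10 mm thick, with two hinge cheeks at its +x end. Origin: centre of its underside, on the table; z up.
- pedal_pad (a point): Top centre of the rubber tread (42 x 54 mm) at the free, raised end of the pedal plate (58 mm wide); press here, straight down. At rest about 75 mm above the table, on the base's -x side, tread tilted 0.32 rad; it sinks about 30 mm to the stop, moving 7 mm away from the hinge. The hinge is level, along the base's y, at own x = +60 mm, 35 mm high.
- pedal (a joint): Pedal angle, rad: 0 = up (rest), 0.30 = down on its stop. A spring returns it; at the tread it takes about 2 N to start and 7 to 8 N to reach the stop.
- jar_a: Bystander: small glass paint jar, 36 mm across, 45 mm tall, pale lid. Origin: centre of its underside.
- tape: Bystander: roll of masking tape lying flat, 60 mm across, 18 mm high. Origin: centre of its underside.
- screwdriver: Bystander: screwdriver, 160 mm long, lying flat. Origin: its middle, at the underside.
- brush: Bystander: flat brush, 170 mm long, lying flat. Origin: its middle, at the underside.
- thinner: Bystander: white bottle, 66 mm across, 150 mm tall. Origin: centre of its underside.
- cup: Bystander: white ceramic cup, 74 mm across, 80 mm tall. Origin: centre of its underside.
- jar_b: Bystander: small amber paint jar, 36 mm across, 60 mm tall. Origin: centre of its underside.
Mind the look-alikes: they are no part of the job. What is shaped like the manifold but purple is not meant. Leave any green or orange look-alike of the pedal_base alone.

How it is judged:
By the outcome, as a careful person would: the job done as asked, in the order asked, and still so for the second after the job is handed in, while the arm keeps its last pose, push and grip.
It also fails if it takes over 54 s, if anything falls off the work surface, if the arm or the gripper's body presses on something with over 40 N, if the wrist force passes 120 N, or if a joint passes its speed limit or range.

### The arm

A 6-joint arm with a two-finger parallel gripper is mounted at the origin on the work surface. World frame = base frame: x ahead of the robot, y to its left, z up, the work surface at z = 0. Lengths are in m, angles in rad, forces in N, time in s.
With the tool pointing down it reaches from about 0.4 to 0.825 m from the base axis. Payload 7 kg.
Tool frame: the origin (TCP) lies on the mounting face of the last link; the fingertips stand 178 mm ahead of it and the grasp point (between the pads) lies arm.grip_depth ahead of it (arm.grip_depth is the distance from the TCP to the grasp point, in m); z points along the fingers, y is the direction in which the jaws open and shut (so a half turn about z gives the same grasp; the last joint's range is limited). The gripper opens to 88 mm and grips with 3 to 60 N. Pads are 19 mm wide; open, the fingers measure 130 mm over their backs; the gripper's body (78 mm by 193 mm) begins 47 mm behind the grasp point.
Start: joints at [1.624, 0.359, 0.012, 0, -1.224, -0.288], TCP at [0.157, 0.656, 0.405] pointing down, gripper open.
Joint ranges: [-3.07, 3.07], [-1.43, 2.12], [-1.02, 1.25], [-3.03, 1.67], [-3.05, -0], [-3.03, 3.03]. Speed limits (rad/s): [2.39, 2.39, 3.01, 3.14, 3.14, 3.14].

### API

Orientations are given as [roll, pitch, yaw] about the fixed x, y, z axes, in that order (R = Rz(yaw) Ry(pitch) Rx(roll)).
In Python, from station import arm gives the robot as it stands.
- The arm moves only by the tool carry_out, never from a script. Its argument "targets" is a list that holds one entry, the list of rows, each a list of 7 numbers: the turn, a rotation vector about the tool's x, y, z in units of 8 degrees (1.0 is 8 degrees), then the shift along the tool's x, y, z in units of 2.5 cm (1.0 is 2.5 cm), then the opening, from -1 (shut) to 1 (fully open). A call has 1 to 20 rows; each row shifts and turns the commanded pose from where the row before left it, along the tool's axes as they then stand; what a row does not reach is not made up. A row lasts 1/8 s, in which the tool goes at most 62.5 mm and 10.7 degrees, less where a joint would pass 70% of its speed; a pose out of reach is approached as far as the arm can. A call with a number of a shift or a turn outside -1 to 1 is refused whole. A call with a gripper value outside its range is refused whole. The fingers move at their own pace and stop on an object; "squeeze" is the grip in N (left out, the last holds). Time passes only in rows, so rows that do not move let the fingers close. It gives the time, the measured TCP pose, the force and the opening at its end, in the units of the state.
- arm.get_state(): the state, without advancing time (a new reading comes with each control period).
- arm.grab_frame(name): name is "scene" or "top" or "wrist"; returns (picture, depth): 384x512x3 uint8, red, green, blue; 384x512 float32, m along the optical axis (not along the pixel's ray), 0 where there is no reading.
- arm.camera_model(name): a dict with "camera_matrix" (3x3 intrinsics, pixels), "world_from_camera" (4x4, takes a point from camera to world coordinates). Camera axes: x right, y down, z forward; pixel columns grow to the right and rows downward; lengths in m; the calibration is good to about 2 mm. A picture is of the moment at which its call begins: read the wrist's pose just before it. camera_model takes no time and is no camera call; for the wrist camera it gives the pose at the moment of the call.
- arm.job_done(): hands the job in, once; it reports no verdict.
Trained networks look in the newest picture that a camera, given by its name, has taken for a name from the list of things; names that differ only in an ending like _2 or _b are one class to them, and where a whole thing is asked for, a point or a joint stands for the part that bears it (a point fixed in the world has none). Each returns a list of dicts, best first, with "conf" (0 to 1); they miss things now and then, are a little off and sometimes report something else, mostly with a low value. They report only what shows in the picture. A call takes as long as a camera call. They do not tell look-alikes from the thing itself.
- arm.spot_in(camera, query): "point" ([row, column] in pixels, amid what is visible of it).
- arm.landmark_of(camera, query): "point" ([row, column] in pixels: a listed point, or the origin of a listed thing).
The state is a dict: "t": time; "q": joint angles; "qd": joint speeds; "joint_efforts": joint torques, N m; "eef_pos": TCP position; "ee_rot": TCP orientation; "force": force on the tool from outside, world axes, zero at the start; "moment": the same for the moment, N m; "width": finger opening in m.
Only numpy, scipy, OpenCV 4.12 (cv2) and the standard library are available. Lean on these libraries where they do the work, as an engineer would, in place of code of your own. Each camera call takes 0.05 s, during which the arm holds its last target.

## Working session

There is one attempt and no reset: what is moved stays moved. The work goes in short steps, Python scripts to look and compute and a tool call to move; the robot and the scene stay as the last step left them, time stands still between calls to the robot, and variables do not carry over. Pictures are saved under pics/ and viewed, and the job is handed in when it is done.

Besides the shell and the picture viewer there is one more tool, called after ">>>" in YAML: its name, and indented under it one key for each argument. carry_out: Moves the arm, as the interface text tells. Its arguments: {"type":"object","properties":{"targets":{"type":"array"},"squeeze":{"type":"number"}},"required":["targets"]}

```bash
mkdir -p pics; ls
python3 - <<'E'
from station import arm
import cv2,numpy as np,pickle
s=arm.get_state(); print(s, arm.grip_depth)
for n in ["scene","top"]:
    p,d=arm.grab_frame(n); m=arm.camera_model(n)
    pickle.dump((p,d,m),open(f"pics/{n}0.pkl","wb"))
    cv2.imwrite(f"pics/{n}0.png",p[:,:,::-1])
    for q in ["manifold","wing_mid","pedal_base","pedal_pad"]:
        print(n,q,[(np.round(r["point"],1),round(r["conf"],2)) for r in arm.landmark_of(n,q)])
E
```

```text
pics
{'t': 0.0, 'q': array([ 1.62409761e+00,  3.59379371e-01,  1.10514369e-02, -3.50728500e-04,
       -1.22412406e+00, -2.88096373e-01]), 'qd': array([ 1.91420305e-03,  7.97869930e-04,  1.48839231e-05, -5.01110812e-04,
       -1.38765254e-03, -1.31113835e-03]), 'joint_efforts': array([ 1.87737322e-03, -5.82724893e+01,  2.93054867e+01,  6.99725121e+00,
        6.98770760e-03, -1.58933394e-04]), 'eef_pos': array([0.15699303, 0.6562791 , 0.40372398]), 'ee_rot': array([ 3.13991154e+00, -1.54346622e-04, -2.34914397e-01]), 'force': array([-0.43902048,  0.28647835,  0.05136916]), 'moment': array([-0.01579254, -0.03700336,  0.00076791]), 'width': 0.08745302359616347} 0.1593
scene manifold [(array([196.9, 177. ]), 0.84), (array([118.7, 207.7]), 0.68)]
scene wing_mid [(array([101.8, 206.3]), 0.58), (array([177.2, 170.2]), 0.47), (array([211.7, 265.3]), 0.46), (array([266.3, 340.8]), 0.24)]
scene pedal_base [(array([229.8, 254.5]), 0.87), (array([208.6, 368.6]), 0.87), (array([258.2, 407.7]), 0.81)]
scene pedal_pad [(array([188.9, 376.3]), 0.87), (array([241. , 417.7]), 0.8), (array([208.9, 260.6]), 0.78)]
top manifold [(array([275.9, 388.1]), 0.76), (array([153.9, 335.8]), 0.59)]
top wing_mid [(array([279.1, 396. ]), 0.54), (array([150. , 336.3]), 0.53)]
top pedal_base [(array([159.5, 235. ]), 0.55)]
top pedal_pad [(array([169.3, 227.5]), 0.91), (array([222.4,  79.2]), 0.65), (array([267.9, 138.9]), 0.57), (array([227.4, 334.4]), 0.33)]
```

View pics/scene0.png

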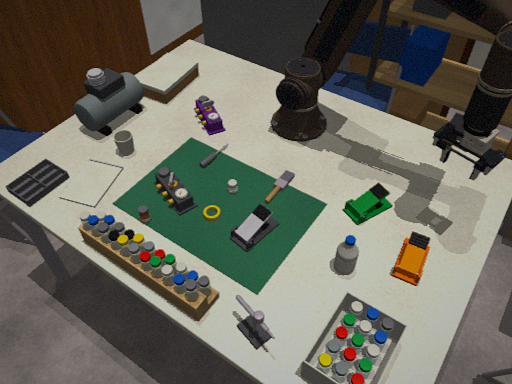

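View pics/top0.png

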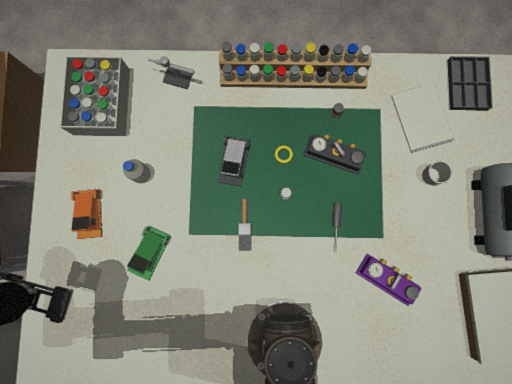

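The meant manifold is the dark one at top (152,336) / scene (190,174). The purple one at top (279,388) is the look-alike. The pedal is the grey one at top (160,235), and the green (250,150) and orange (213,87) ones are look-alikes. I'll confirm both in a crop and measure them.

```bash
cat > h.py <<'E'
import numpy as np,pickle,cv2
def cloud(p,d,m):
    K=m["camera_matrix"];T=m["world_from_camera"]
    v,u=np.mgrid[:d.shape[0],:d.shape[1]]
    X=np.stack([(u-K[0,2])/K[0,0]*d,(v-K[1,2])/K[1,1]*d,d],-1)
    return X@T[:3,:3].T+T[:3,3]
def load(n): return pickle.load(open(f"pics/{n}.pkl","rb"))
def proj(m,P):
    T=np.linalg.inv(m["world_from_camera"]);c=T[:3,:3]@np.asarray(P)+T[:3,3]
    u=m["camera_matrix"]@c; return u[:2]/u[2]
E
python3 - <<'E'
from h import *
p,d,m=load("top0");W=cloud(p,d,m)
a=cv2.resize(p[95:195,205:385],None,fx=4,fy=4,interpolation=cv2.INTER_CUBIC)
cv2.imwrite("pics/crop0.png",a[:,:,::-1])
np.set_printoptions(precision=3,suppress=True)
for n,(r0,r1,c0,c1) in dict(man=(125,180,298,372),ped=(125,195,212,255)).items():
    w=W[r0:r1,c0:c1].reshape(-1,3); 
    for zlo,zhi in ((.008,.2),(.03,.2),(.045,.06),(.07,.12)):
        k=w[(w[:,2]>zlo)&(w[:,2]<zhi)]
        if len(k)<4: continue
        rect=cv2.minAreaRect(k[:,:2].astype(np.float32))
        print(n,zlo,zhi,len(k),k.mean(0),k[:,2].max(),np.array(rect[0]),np.array(rect[1]),rect[2])
for rc in [(150,336),(169.3,227.5),(160,235),(140,237)]:
    print(rc,W[int(rc[0]),int(rc[1])])
p,d,m=load("scene0");W=cloud(p,d,m)
for rc in [(177,170),(209,260),(212,262)]: print(rc,W[int(rc[0]),int(rc[1])])
a=cv2.resize(p[150:260,140:300],None,fx=4,fy=4,interpolation=cv2.INTER_CUBIC)
cv2.imwrite("pics/crop1.png",a[:,:,::-1])
E
```

```text
man 0.008 0.2 1322 [ 0.602 -0.156  0.053] 0.10207852043142762 [ 0.613 -0.148] [0.239 0.154] 82.5833969116211
man 0.03 0.2 1136 [ 0.605 -0.159  0.059] 0.10207852043142762 [ 0.613 -0.163] [0.181 0.078] 70.94258117675781
man 0.045 0.06 631 [ 0.602 -0.16   0.054] 0.05999121705917876 [ 0.611 -0.162] [0.18  0.072] 70.73185729980469
man 0.07 0.12 154 [ 0.601 -0.173  0.084] 0.10207852043142762 [ 0.606 -0.161] [0.166 0.035] 69.9170913696289
ped 0.008 0.2 1010 [0.575 0.175 0.044] 0.08571037130060155 [0.577 0.191] [0.143 0.227] 85.49893188476562
ped 0.03 0.2 687 [0.584 0.175 0.059] 0.08571037130060155 [0.585 0.175] [0.084 0.133] 80.91478729248047
ped 0.045 0.06 237 [0.601 0.173 0.052] 0.05999266508218648 [0.606 0.171] [0.079 0.078] 83.15357971191406
ped 0.07 0.12 211 [0.539 0.183 0.076] 0.08571037130060155 [0.542 0.183] [0.057 0.045] 81.43672943115234
(150, 336) [ 0.604 -0.154  0.079]
(169.3, 227.5) [0.536 0.193 0.078]
(160, 235) [0.568 0.169 0.064]
(140, 237) [0.64  0.165 0.044]
(177, 170) [ 0.614 -0.159  0.1  ]
(209, 260) [0.54  0.173 0.078]
(212, 262) [0.544 0.184 0.073]
```

View pics/crop0.png

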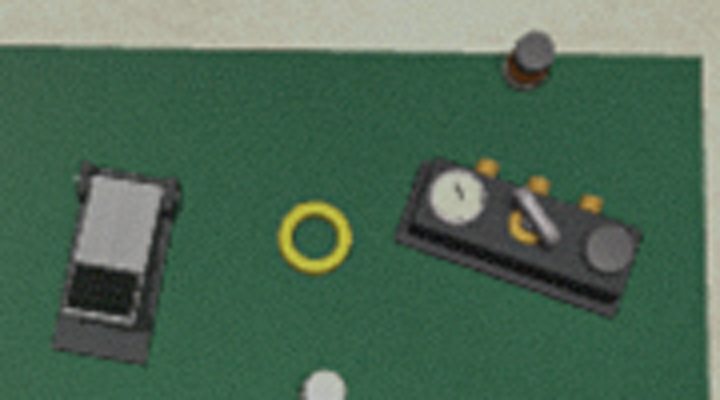

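View pics/crop1.png

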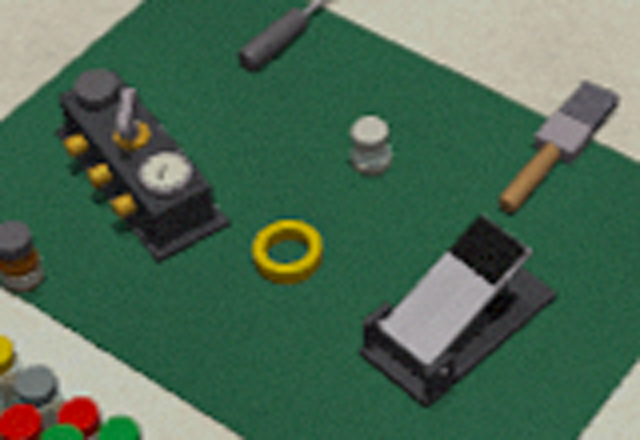

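Run:
```python
from h import *
np.set_printoptions(precision=4,suppress=True)
def ang(v): return np.degrees(np.arctan2(v[1],v[0]))
for n in ["top0","scene0"]:
    p,d,m=load(n);W=cloud(p,d,m).reshape(-1,3);C=p.reshape(-1,3).astype(float)
    near=np.hypot(W[:,0]-.604,W[:,1]+.159)
    k=W[(near<.034)&(W[:,2]>.085)&(W[:,2]<.11)]
    c=k[:,:2].mean(0);e=np.linalg.eigh(np.cov(k[:,:2].T))
    print(n,"wing",len(k),c,ang(e[1][:,1]),np.sqrt(e[0]),"rect",cv2.minAreaRect(k[:,:2].astype(np.float32)))
    k=W[(near<.12)&(abs(W[:,2]-.055)<.004)]
    r=cv2.minAreaRect(k[:,:2].astype(np.float32));print("man top",len(k),r)
    # pedal plate plane
    near=np.hypot(W[:,0]-.575,W[:,1]-.178)
    s=(near<.1)&(W[:,2]>.03)&(W[:,2]<.09)
    k=W[s];print("ped rect",cv2.minAreaRect(k[:,:2].astype(np.float32)))
    dark=C[s].max(1)<60
    kk=k[dark&(k[:,2]>.062)]; print("tread",len(kk),kk.mean(0),cv2.minAreaRect(kk[:,:2].astype(np.float32)))
    top=k[k[:,2]>.05]; A=np.c_[top[:,:2],np.ones(len(top))];s_=np.linalg.lstsq(A,top[:,2],rcond=None)[0]
    print("slope dir",ang(-s_[:2]),np.arctan(np.hypot(*s_[:2])))
    for nm,P in dict(wing=(.604,-.159,.099),pad=(.541,.184,.075)).items(): print(nm,proj(m,P))
```

```text
top0 wing 71 [ 0.6059 -0.1595] -145.52354697546122 [0.0033 0.0154] rect ((0.6069914102554321, -0.16047357022762299), (0.05417073145508766, 0.012198928743600845), 34.60807800292969)
man top 498 ((0.6058899760246277, -0.16008919477462769), (0.17964230477809906, 0.06095440685749054), 70.7986831665039)
ped rect ((0.585355281829834, 0.17530818283557892), (0.0840170755982399, 0.1333083212375641), 80.91478729248047)
tread 170 [0.5423 0.1831 0.0757] ((0.5427265167236328, 0.18242301046848297), (0.051307305693626404, 0.03703150898218155), 80.9350814819336)
slope dir -9.25523193041212 0.3438243470963358
wing [338.7894 148.4763]
pad [229.7859 167.6738]
scene0 wing 45 [ 0.609 -0.156] -146.79797975547376 [0.0031 0.0163] rect ((0.6072123050689697, -0.15845391154289246), (0.05537707731127739, 0.010014942847192287), 35.521507263183594)
man top 299 ((0.6080830693244934, -0.1565704643726349), (0.18062177300453186, 0.059973057359457016), 71.12579345703125)
ped rect ((0.5876010060310364, 0.17741742730140686), (0.08165878802537918, 0.13143064081668854), 81.23445129394531)
tread 171 [0.5463 0.1825 0.0749] ((0.545048177242279, 0.18210306763648987), (0.0545259453356266, 0.04017716273665428), 79.63275146484375)
slope dir -5.976241121019094 0.341104112577917
wing [171.957  175.4004]
pad [262.5978 211.2333]
```

>>> carry_out:
  targets:
    - [[0, 0, 0, 0.96, 0.74, 0, -1], [0, 0, 0, 0.96, 0.74, 0, -1], [0, 0, 0, 0.96, 0.74, 0, -1], [0, 0, 0, 0.96, 0.74, 0, -1], [0, 0, 0, 0.96, 0.74, 0, -1], [0, 0, 0, 0.96, 0.74, 0, -1], [0, 0, 0, 0.96, 0.74, 0, -1], [0, 0, 0, 0.96, 0.74, 0, -1], [0, 0, 0, 0.96, 0.74, 0, -1], [0, 0, 0, 0.96, 0.74, 0, -1], [0, 0, 0, 0.96, 0.74, 0, -1], [0, 0, 0, 0.96, 0.74, 0, -1], [0, 0, 0, 0.96, 0.74, 0, -1], [0, 0, 0, 0.96, 0.74, 0, -1], [0, 0, 0, 0.96, 0.74, 0, -1], [0, 0, 0, 0.96, 0.74, 0, -1]]

```text
t: 2.5
eef_pos: [0.4623, 0.2773, 0.4048]
ee_rot: [-3.141, -0.0, -0.235]
force: [0.7, -0.0, -0.3]
width: 0.0005
```

>>> carry_out:
  targets:
    - [[0, 0, 0, 0.79, 0.59, 0.8, -1], [0, 0, 0, 0.79, 0.59, 0.8, -1], [0, 0, 0, 0.79, 0.59, 0.9, -1], [0, 0, 0, 0.79, 0.58, 0.9, -1], [0, 0, 0, 0.78, 0.58, 0.9, -1], [0, 0, -0.56, 0, 0, 0.9, -1], [0, 0, 0, 0, 0, 0, -1], [0, 0, 0, 0, 0, 0, -1]]

```text
t: 3.5
eef_pos: [0.5407, 0.1849, 0.2756]
ee_rot: [-3.141, -0.001, -0.158]
force: [0.2, 0.1, 0.3]
width: 0.0003
```

Run:
```python
from h import *
from station import arm
s=arm.get_state();print(s["t"],s["q"],s["eef_pos"],s["ee_rot"],s["force"])
for n in ["scene","wrist"]:
    p,d=arm.grab_frame(n);m=arm.camera_model(n);pickle.dump((p,d,m),open(f"pics/{n}1.pkl","wb"))
    if n=="scene": p=cv2.resize(p[130:290,160:360],None,fx=4,fy=3.6)
    cv2.imwrite(f"pics/{n}1.png",p[:,:,::-1])
```

```text
3.5 [ 6.71950768e-01  3.07048464e-01 -3.87636291e-01  4.43637533e-04
 -8.75127098e-01  7.40567846e-01] [0.54067662 0.184908   0.27561711] [-3.14109602e+00 -9.15757956e-04 -1.57993780e-01] [0.1829911  0.0576193  0.28759235]
```

View pics/scene1.png

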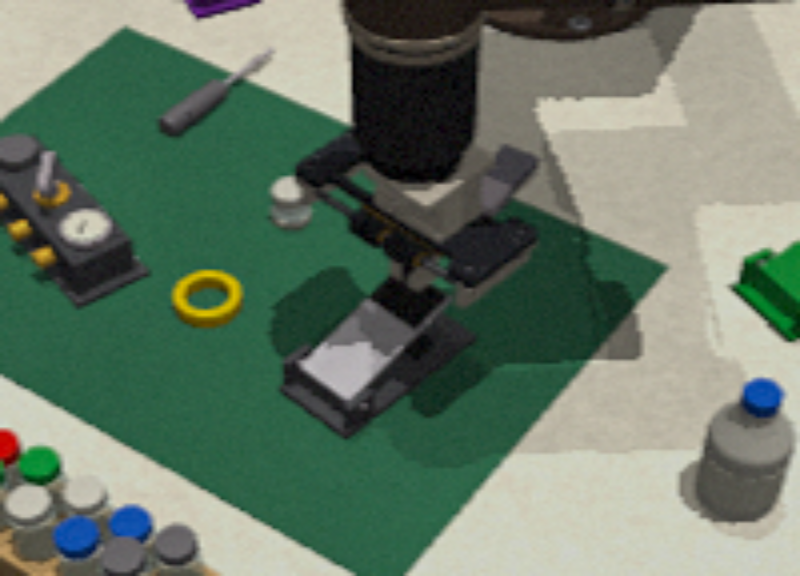

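View pics/wrist1.png

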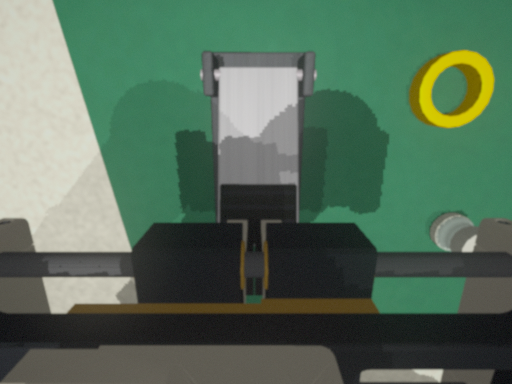

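>>> carry_out:
  targets:
    - [[0, 0, 0, 0, 0, 0.4, -1], [0, 0, 0, 0, 0, 0.4, -1], [0, 0, 0, 0, 0, 0.4, -1], [0, 0, 0, 0, 0, 0.4, -1], [0, 0, 0, 0, 0, 0.2, -1], [0, 0, 0, 0, 0, 0.1, -1], [0, 0, 0, 0, 0, 0, -1]]

```text
t: 4.47
eef_pos: [0.54, 0.185, 0.2267]
ee_rot: [3.141, 0.001, -0.157]
force: [-4.2, 0.6, 4.6]
width: 0.0006
```

>>> carry_out:
  targets:
    - [[0, 0, 0, 0, 0, 0.06, -1], [0, 0, 0, 0, 0, 0.06, -1], [0, 0, 0, 0, 0, 0, -1]]

```text
t: 4.85
eef_pos: [0.54, 0.185, 0.2239]
ee_rot: [3.141, 0.001, -0.157]
force: [-5.3, 0.5, 7.2]
width: 0.0005
```

>>> carry_out:
  targets:
    - [[0, 0, 0, 0, 0, 0.08, -1], [0, 0, 0, 0, 0, 0.06, -1], [0, 0, 0, 0, 0, 0, -1]]

```text
t: 5.22
eef_pos: [0.5399, 0.185, 0.2224]
ee_rot: [3.141, 0.0, -0.156]
force: [-11.7, -0.6, 24.9]
width: 0.0001
```

>>> carry_out:
  targets:
    - [[0, 0, 0, 0, 0, -0.4, -1], [0, 0, 0, 0, 0, -0.6, -1], [0, 0, 0, 0, 0, -0.8, -1], [0, 0, 0, 0, 0, -1, -1], [0, 0, 0, 0, 0, -1, -1], [0, 0, 0, 0, 0, -1, -1], [0, 0, 0, 0, 0, 0, -1]]

```text
t: 6.1
eef_pos: [0.5408, 0.1853, 0.3427]
ee_rot: [-3.139, -0.003, -0.157]
force: [-0.7, -1.0, -0.0]
width: 0.0003
```

Run:
```python
from h import *
from station import arm
s=arm.get_state();print(s["t"],s["q"],s["eef_pos"],s["ee_rot"],s["force"])
p,d=arm.grab_frame("scene");m=arm.camera_model("scene");pickle.dump((p,d,m),open("pics/scene2.pkl","wb"))
W=cloud(p,d,m).reshape(-1,3);C=p.reshape(-1,3).astype(float)
s=(np.hypot(W[:,0]-.544,W[:,1]-.183)<.05)&(W[:,2]>.02)&(W[:,2]<.095)
k=W[s];kk=k[(C[s].max(1)<60)&(k[:,2]>.055)]; print(kk.mean(0),kk[:,2].max())
p=cv2.resize(p[130:290,160:360],None,fx=4,fy=3.6)
cv2.imwrite(f"pics/scene2.png",p[:,:,::-1])
```

```text
6.1 [ 6.72318276e-01  2.37775186e-01 -3.08507031e-01  2.16470532e-04
 -1.02090883e+00  7.41782810e-01] [0.54084453 0.18533432 0.34272266] [-3.13905957e+00 -2.57209942e-03 -1.56585705e-01] [-0.65074813 -0.95423162 -0.02707444]
[0.54681005 0.18439786 0.07535073] 0.08746171199970432
```

View pics/scene2.png

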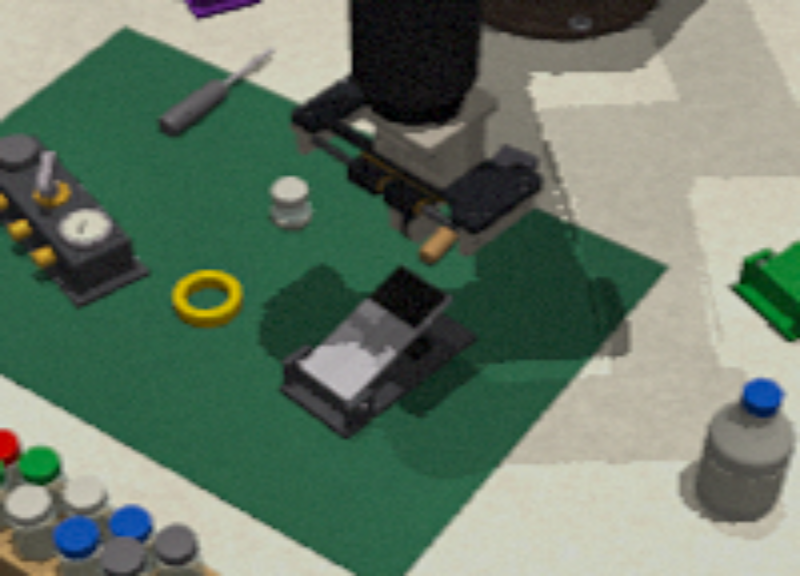

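>>> carry_out:
  targets:
    - [[0, 0, 0, 0.15, 0.94, 0, -0.3], [0, 0, 0, 0.15, 0.94, 0, -0.3], [0, 0, 0, 0.15, 0.94, 0, -0.3], [0, 0, 0, 0.15, 0.94, 0, -0.3], [0, 0, 0, 0.15, 0.94, 0, -0.3], [0, 0, 0, 0.15, 0.94, 0, -0.3], [0, 0, 0, 0.15, 0.94, 0, -0.3], [0, 0, 0, 0.15, 0.94, 0, -0.3], [0, 0, 0, 0.15, 0.94, 0, -0.3], [0, 0, 0, 0.15, 0.94, 0, -0.3], [0, 0, 0, 0.15, 0.94, 0, -0.3], [0, 0, 0, 0.15, 0.94, 0, -0.3], [0, 0, 0, 0.15, 0.94, 0, -0.3], [0, 0, 0, 0.15, 0.94, 0, -0.3], [0, 0, 0, 0, 0, 0, -0.3], [0, 0, 0, 0, 0, 0, -0.3]]

```text
t: 8.15
eef_pos: [0.5404, -0.1487, 0.3403]
ee_rot: [3.142, 0.001, -0.158]
force: [0.4, -0.4, -0.1]
width: 0.0307
```

Run:
```python
from h import *
from station import arm
s=arm.get_state();print(s["t"],s["q"],s["eef_pos"],s["ee_rot"],s["width"])
m=arm.camera_model("wrist");p,d=arm.grab_frame("wrist");pickle.dump((p,d,m),open("pics/wrist3.pkl","wb"))
cv2.imwrite(f"pics/wrist3.png",p[:,:,::-1])
W=cloud(p,d,m).reshape(-1,3)
near=np.hypot(W[:,0]-.607,W[:,1]+.159)
k=W[(near<.034)&(W[:,2]>.092)&(W[:,2]<.106)]
print("wing",len(k),k.mean(0),cv2.minAreaRect(k[:,:2].astype(np.float32)))
k=W[(near<.12)&(abs(W[:,2]-.055)<.003)]
print("man",len(k),cv2.minAreaRect(k[:,:2].astype(np.float32)))
```

```text
8.15 [ 8.06826950e-02  2.23533735e-01 -3.33749711e-01 -1.73434426e-04
 -1.01428335e+00  1.33232473e+00] [ 0.54038669 -0.14870173  0.34027315] [ 3.14155368e+00  7.83436066e-04 -1.57880590e-01] 0.030673081087955033
wing 861 [ 0.60660546 -0.16126147  0.09877347] ((0.6058621406555176, -0.1617068201303482), (0.05175633355975151, 0.009973783046007156), 33.95769119262695)
man 7299 ((0.6057931184768677, -0.1617235243320465), (0.1793854683637619, 0.05991319566965103), 70.88846588134766)
```

View pics/wrist3.png

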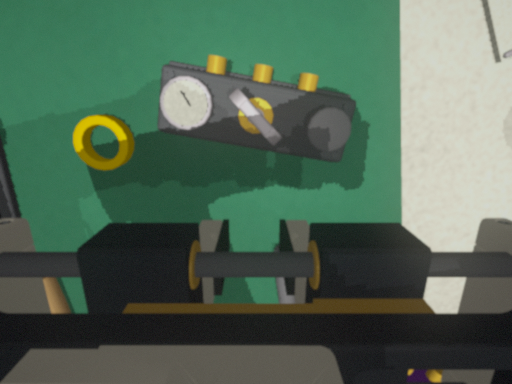

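>>> carry_out:
  targets:
    - [[0, 0, 0, 0.9, 0.03, 0, -0.3], [0, 0, 0, 0.9, 0.03, 0, -0.3], [0, 0, 0, 0.87, 0.04, 0, -0.3], [0, 0, -0.9, 0, 0, 0.3, -0.3], [0, 0, -0.9, 0, 0, 0.3, -0.3], [0, 0, -0.9, 0, 0, 0.3, -0.3], [0, 0, -0.9, 0, 0, 0.3, -0.3], [0, 0, -0.9, 0, 0, 0.2, -0.3], [0, 0, -0.9, 0, 0, 0.2, -0.3], [0, 0, 0, 0, 0, 0, -0.3], [0, 0, 0, 0, 0, 0, -0.3], [0, 0, 0, 0, 0, 0, -0.3]]

```text
t: 9.7
eef_pos: [0.6066, -0.1608, 0.301]
ee_rot: [3.141, -0.0, 0.596]
force: [-0.3, -0.5, 0.4]
width: 0.031
```

Run:
```python
from h import *
from station import arm
s=arm.get_state();print(s["t"],s["q"],s["eef_pos"],s["ee_rot"],s["width"])
p,d=arm.grab_frame("wrist")
cv2.imwrite(f"pics/wrist4.png",p[:,:,::-1])
y=s["ee_rot"][2];ex=np.array([np.cos(y),np.sin(y)]);ey=np.array([np.sin(y),-np.cos(y)])
D=np.array([.606,-.1615])-s["eef_pos"][:2];print(D@ex/.025,D@ey/.025,np.degrees(y))
```

```text
9.7 [ 5.15092396e-02  3.63232926e-01 -2.32823688e-01  3.38821864e-05
 -9.74305405e-01  2.11539252e+00] [ 0.6065756  -0.16078843  0.30095446] [ 3.14134367e+00 -3.56952062e-04  5.96124503e-01] 0.03098674913351551
-0.035033160468522104 0.010626927709788729 34.155418078863306
```

View pics/wrist4.png

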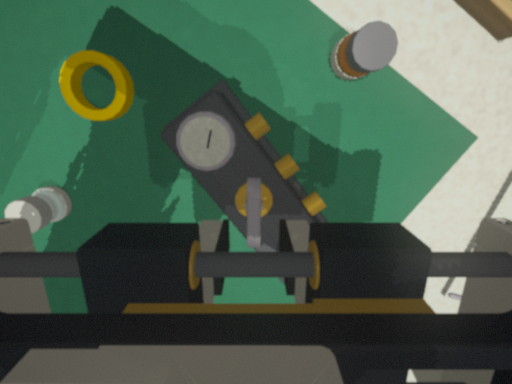

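>>> carry_out:
  targets:
    - [[0, 0, 0, 0, 0, 0.5, -0.3], [0, 0, 0, 0, 0, 0.5, -0.3], [0, 0, 0, 0, 0, 0.5, -0.3], [0, 0, 0, 0, 0, 0.4, -0.3], [0, 0, 0, 0, 0, 0.22, -0.3], [0, 0, 0, 0, 0, 0, -0.3]]

```text
t: 10.5
eef_pos: [0.6064, -0.161, 0.2472]
ee_rot: [-3.141, 0.001, 0.597]
force: [0.0, -0.5, 0.8]
width: 0.0309
```

>>> carry_out:
  targets:
    - [[0, 0, 0, 0, 0, 0, -1], [0, 0, 0, 0, 0, 0, -1], [0, 0, 0, 0, 0, 0, -1], [0, 0, 0, 0, 0, 0, -1], [0, 0, 0, 0, 0, 0, -1]]
  squeeze: 30

```text
t: 11.12
eef_pos: [0.6065, -0.1608, 0.248]
ee_rot: [3.142, -0.0, 0.598]
force: [-2.4, 3.8, 4.4]
width: 0.012
```

Run:
```python
from station import arm
s=arm.get_state();print({k:s[k] for k in("t","eef_pos","ee_rot","force","moment","width")})
```

```text
{'t': 11.125, 'eef_pos': array([ 0.60649465, -0.16075495,  0.24802865]), 'ee_rot': array([ 3.14156779e+00, -3.43082687e-04,  5.97505032e-01]), 'force': array([-2.39505324,  3.75887856,  4.42255825]), 'moment': array([ 1.42720993,  0.77291379, -0.03340981]), 'width': 0.01195968374693424}
```

>>> carry_out:
  targets:
    - [[0, 0, 0, 0, -0.02, 0, -1], [0, 0, 0, 0, -0.02, 0, -1], [0, 0, 0, 0, 0, 0, -1]]

```text
t: 11.5
eef_pos: [0.6063, -0.1605, 0.248]
ee_rot: [3.14, -0.001, 0.598]
force: [1.5, -1.6, 4.6]
width: 0.0113
```

Run:
```python
from station import arm
s=arm.get_state();print({k:s[k] for k in("t","eef_pos","ee_rot","force","moment","width")})
```

```text
{'t': 11.5, 'eef_pos': array([ 0.60634949, -0.16046346,  0.24804799]), 'ee_rot': array([ 3.14041454e+00, -6.69085341e-04,  5.97586092e-01]), 'force': array([ 1.46804793, -1.61015784,  4.62954454]), 'moment': array([-0.62490163, -0.2523711 ,  0.0398951 ]), 'width': 0.011293405965720168}
```

>>> carry_out:
  targets:
    - [[0, 0, 0.6, 0, 0, 0, -1], [0, 0, 0.6, 0, 0, 0, -1], [0, 0, 0.6, 0, 0, 0, -1], [0, 0, 0.6, 0, 0, 0, -1], [0, 0, 0.6, 0, 0, 0, -1], [0, 0, 0.6, 0, 0, 0, -1], [0, 0, 0.6, 0, 0, 0, -1], [0, 0, 0.6, 0, 0, 0, -1], [0, 0, 0.6, 0, 0, 0, -1], [0, 0, 0.6, 0, 0, 0, -1], [0, 0, 0, 0, 0, 0, -1]]

```text
t: 12.88
eef_pos: [0.6063, -0.1605, 0.248]
ee_rot: [3.141, -0.001, -0.24]
force: [1.2, -3.3, 4.6]
width: 0.012
```

Run:
```python
from station import arm
import numpy as np
s=arm.get_state();print({k:s[k] for k in("t","eef_pos","ee_rot","force","moment","width")},np.degrees(s["ee_rot"][2]))
```

```text
{'t': 12.875, 'eef_pos': array([ 0.60632889, -0.16050393,  0.24801546]), 'ee_rot': array([ 3.14127566e+00, -1.16997583e-03, -2.39721433e-01]), 'force': array([ 1.16040119, -3.26938933,  4.59246809]), 'moment': array([-1.05995701, -0.40942414, -0.01623864]), 'width': 0.0120343373131722} -13.735026379156187
```

>>> carry_out:
  targets:
    - [[0, 0, 0.25, 0, 0, 0, -1], [0, 0, 0.25, 0, 0, 0, -1], [0, 0, 0, 0, 0, 0, -1]]

```text
t: 13.25
eef_pos: [0.6063, -0.1605, 0.248]
ee_rot: [3.141, -0.001, -0.311]
force: [1.4, -4.9, 5.2]
width: 0.012
```

```bash
cat > st.py <<'E'
from station import arm
import numpy as np
s=arm.get_state();np.set_printoptions(precision=3,suppress=True)
print({k:s[k] for k in("t","eef_pos","force","moment","width")},"yaw",np.degrees(s["ee_rot"][2]),"tau6",s["joint_efforts"][5])
E
python3 st.py
```

```text
{'t': 13.25, 'eef_pos': array([ 0.606, -0.16 ,  0.248]), 'force': array([ 1.354, -4.862,  5.175]), 'moment': array([-1.868, -0.73 , -0.005]), 'width': 0.012041416654488964} yaw -17.835178396347484 tau6 -0.2223270619288087
```

>>> carry_out:
  targets:
    - [[0, 0, 0.13, 0, 0, 0, -1], [0, 0, 0.13, 0, 0, 0, -1], [0, 0, 0, 0, 0, 0, -1]]

```text
t: 13.62
eef_pos: [0.6063, -0.1605, 0.248]
ee_rot: [3.141, -0.001, -0.347]
force: [1.3, -4.6, 5.2]
width: 0.0118
```

```bash
python3 st.py
```

```text
{'t': 13.625, 'eef_pos': array([ 0.606, -0.16 ,  0.248]), 'force': array([ 1.274, -4.6  ,  5.166]), 'moment': array([-1.873, -0.816,  0.001]), 'width': 0.011805851165869394} yaw -19.899057186114263 tau6 -0.13488058000802994
```

>>> carry_out:
  targets:
    - [[0, 0, 0.13, 0, 0, 0, -1], [0, 0, 0.13, 0, 0, 0, -1], [0, 0, 0, 0, 0, 0, -1]]

```text
t: 14.0
eef_pos: [0.6063, -0.1604, 0.248]
ee_rot: [3.141, -0.001, -0.383]
force: [2.0, -5.6, 5.1]
width: 0.0114
```

```bash
python3 st.py;  python3 - <<'E'
from h import *
from station import arm
for n in ["wrist","scene"]:
    p,d=arm.grab_frame(n)
    if n=="scene": p=cv2.resize(p[150:230,120:240],None,fx=6,fy=6)
    cv2.imwrite(f"pics/{n}5.png",p[:,:,::-1])
E
```

```text
{'t': 14.0, 'eef_pos': array([ 0.606, -0.16 ,  0.248]), 'force': array([ 1.984, -5.631,  5.11 ]), 'moment': array([-1.942, -0.792,  0.098]), 'width': 0.011435496909127821} yaw -21.969354604259905 tau6 -0.21784528624266386
```

View pics/wrist5.png

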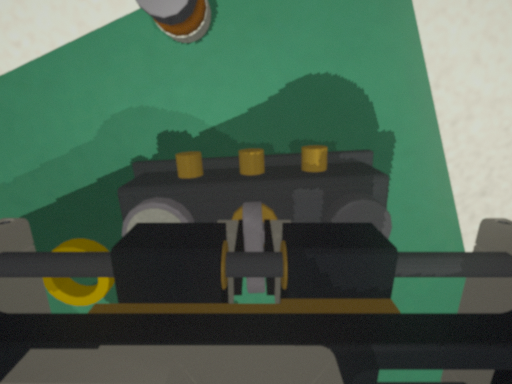

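View pics/scene5.png

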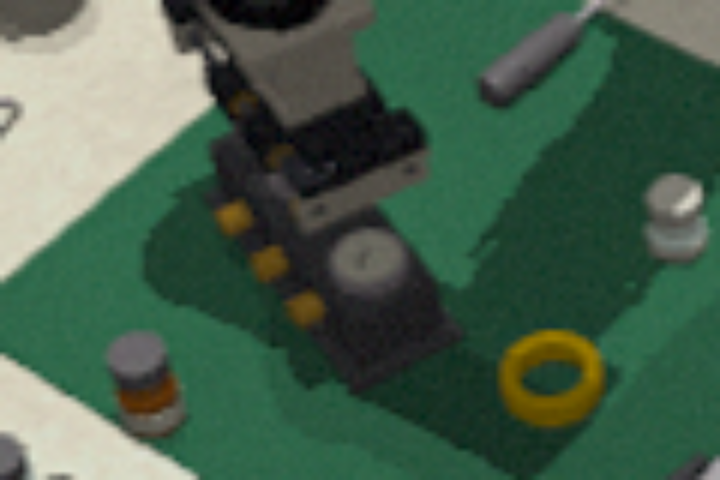

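>>> carry_out:
  targets:
    - [[0, 0, 0.13, 0, 0, 0, -1], [0, 0, 0.13, 0, 0, 0, -1], [0, 0, 0, 0, 0, 0, -1]]

```text
t: 14.48
eef_pos: [0.6063, -0.1605, 0.248]
ee_rot: [3.141, -0.001, -0.42]
force: [1.4, -5.4, 4.5]
width: 0.0117
```

```bash
python3 st.py;  python3 - <<'E'
from h import *
from station import arm
p,d=arm.grab_frame("wrist")
cv2.imwrite(f"pics/wrist6.png",cv2.resize(p[130:310,156:356],None,fx=4,fy=3.33,interpolation=cv2.INTER_CUBIC)[:,:,::-1])
E
```

```text
{'t': 14.475, 'eef_pos': array([ 0.606, -0.16 ,  0.248]), 'force': array([ 1.414, -5.398,  4.456]), 'moment': array([-1.842, -0.817,  0.15 ]), 'width': 0.011675257974435267} yaw -24.039093658459517 tau6 -0.30103026889264584
```

View pics/wrist6.png

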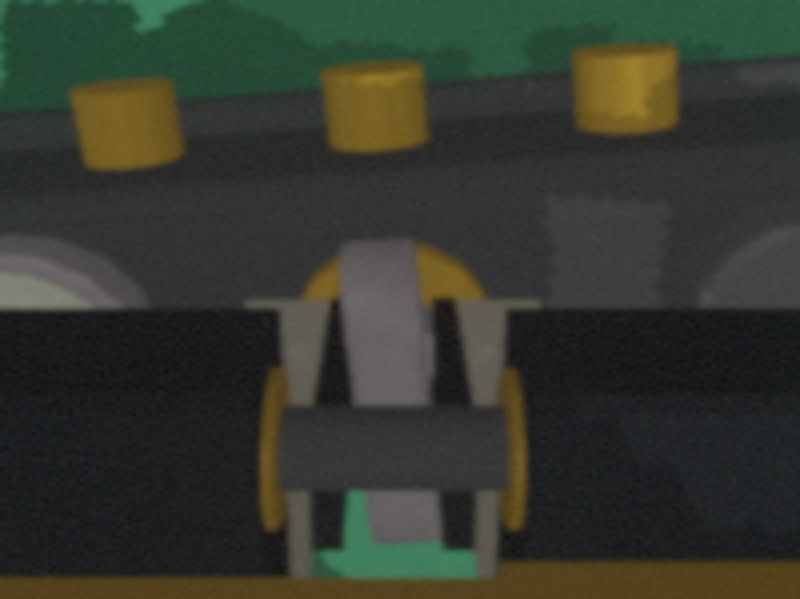

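>>> carry_out:
  targets:
    - [[0, 0, -0.7, 0, 0, 0, -1], [0, 0, -0.7, 0, 0, 0, -1], [0, 0, -0.7, 0, 0, 0, -1], [0, 0, -0.7, 0, 0, 0, -1], [0, 0, -0.7, 0, 0, 0, -1], [0, 0, -0.7, 0, 0, 0, -1], [0, 0, -0.7, 0, 0, 0, -1], [0, 0, -0.7, 0, 0, 0, -1], [0, 0, -0.7, 0, 0, 0, -1], [0, 0, -0.7, 0, 0, 0, -1], [0, 0, -0.7, 0, 0, 0, -1], [0, 0, -0.7, 0, 0, 0, -1], [0, 0, -0.7, 0, 0, 0, -1], [0, 0, -0.7, 0, 0, 0, -1], [0, 0, -0.7, 0, 0, 0, -1], [0, 0, -0.7, 0, 0, 0, -1], [0, 0, -0.2, 0, 0, 0, -1], [0, 0, 0, 0, 0, 0, -1], [0, 0, 0, 0, 0, 0, -1]]

```text
t: 16.9
eef_pos: [0.6063, -0.1604, 0.248]
ee_rot: [3.14, -0.0, 1.172]
force: [1.9, -4.4, 5.8]
width: 0.0118
```

```bash
cat > wing.py <<'E'
from h import *
from station import arm
import sys
t=sys.argv[1]
m=arm.camera_model("wrist");p,d=arm.grab_frame("wrist");pickle.dump((p,d,m),open(f"pics/wrist{t}.pkl","wb"))
cv2.imwrite(f"pics/wrist{t}.png",p[:,:,::-1])
cv2.imwrite(f"pics/wrist{t}c.png",cv2.resize(p[180:310,186:326],None,fx=5,fy=4.5,interpolation=cv2.INTER_CUBIC)[:,:,::-1])
E
python3 st.py; python3 wing.py 7
```

```text
{'t': 16.9, 'eef_pos': array([ 0.606, -0.16 ,  0.248]), 'force': array([ 1.929, -4.429,  5.773]), 'moment': array([-1.78 , -0.877, -0.013]), 'width': 0.011822085838445942} yaw 67.15290812946587 tau6 0.011371883447282016
```

View pics/wrist7c.png

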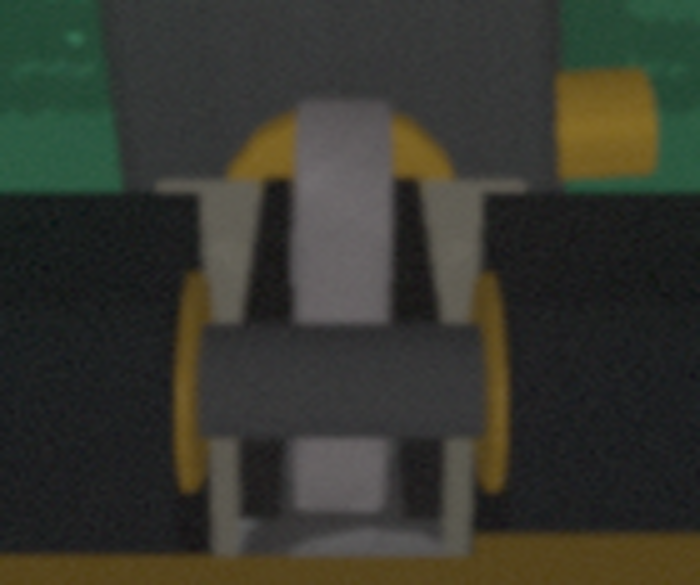

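View pics/wrist7.png

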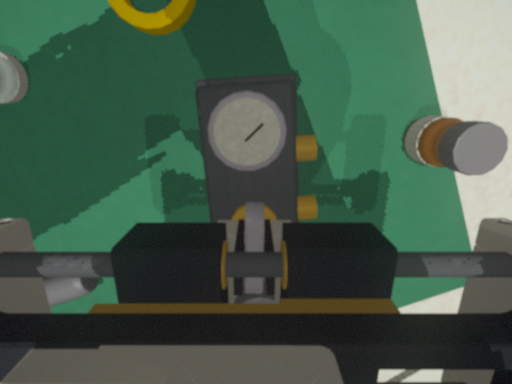

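```bash
cat > meas.py <<'E'
from h import *
import sys
p,d,m=load("wrist"+sys.argv[1]);W=cloud(p,d,m)
w=W.reshape(-1,3);near=np.hypot(w[:,0]-.606,w[:,1]+.161)
s=(near<.032)&(abs(w[:,2]-.099)<.004)
mask=s.reshape(d.shape);vv,uu=np.nonzero(mask);k=w[s][:,:2]
ok=(uu>235)&(uu<275);k=k[ok];v_=vv[ok];print(len(k),v_.min(),v_.max())
# centre-line per image row
R=[];N=[]
for r in np.unique(v_):
    q=k[v_==r]
    if len(q)>=10: R.append((q[0]+q[-1])/2);N.append((r,len(q)))
R=np.array(R);vx,vy,x0,y0=cv2.fitLine(R.astype(np.float32),cv2.DIST_HUBER,0,.001,.001).ravel()
print("wing angle",np.degrees(np.arctan2(vy,vx))%180,N[:3],N[-3:],"rect",cv2.minAreaRect(k.astype(np.float32)))
k=w[(near<.12)&(abs(w[:,2]-.055)<.003)]
print("man",len(k),cv2.minAreaRect(k[:,:2].astype(np.float32)))
E
python3 meas.py 7
```

```text
1160 209 293
wing angle 66.645645 [(np.int64(211), 11), (np.int64(212), 14), (np.int64(213), 15)] [(np.int64(290), 18), (np.int64(291), 17), (np.int64(292), 17)] rect ((0.6050869822502136, -0.16089928150177002), (0.05077939108014107, 0.01885233074426651), 57.142696380615234)
man 7336 ((0.6103590726852417, -0.14908398687839508), (0.15234926342964172, 0.059779975563287735), 70.86784362792969)
```

>>> carry_out:
  targets:
    - [[0, 0, -0.3, 0, 0, 0, -1], [0, 0, -0.24, 0, 0, 0, -1], [0, 0, 0, 0, 0, 0, -1], [0, 0, 0, 0, 0, 0, -1]]

```text
t: 17.45
eef_pos: [0.6063, -0.1604, 0.248]
ee_rot: [3.14, 0.0, 1.247]
force: [1.9, -3.7, 5.1]
width: 0.0118
```

```bash
python3 st.py; python3 wing.py 8; python3 meas.py 8
python3 - <<'E'
from h import *
from station import arm
p,d=arm.grab_frame("top");cv2.imwrite("pics/top8.png",p[:,:,::-1])
E
```

```text
{'t': 17.45, 'eef_pos': array([ 0.606, -0.16 ,  0.248]), 'force': array([ 1.924, -3.654,  5.083]), 'moment': array([-1.729, -0.855, -0.004]), 'width': 0.011836447653086005} yaw 71.47508146952183 tau6 0.006187034159665927
1167 209 293
wing angle 71.24418 [(np.int64(211), 11), (np.int64(212), 11), (np.int64(213), 17)] [(np.int64(290), 18), (np.int64(291), 18), (np.int64(292), 17)] rect ((0.605191171169281, -0.16081447899341583), (0.050042007118463516, 0.01892184466123581), 61.70333480834961)
man 7297 ((0.6125639081001282, -0.14276564121246338), (0.13884003460407257, 0.05978364497423172), 70.93917846679688)
```

View pics/wrist8c.png

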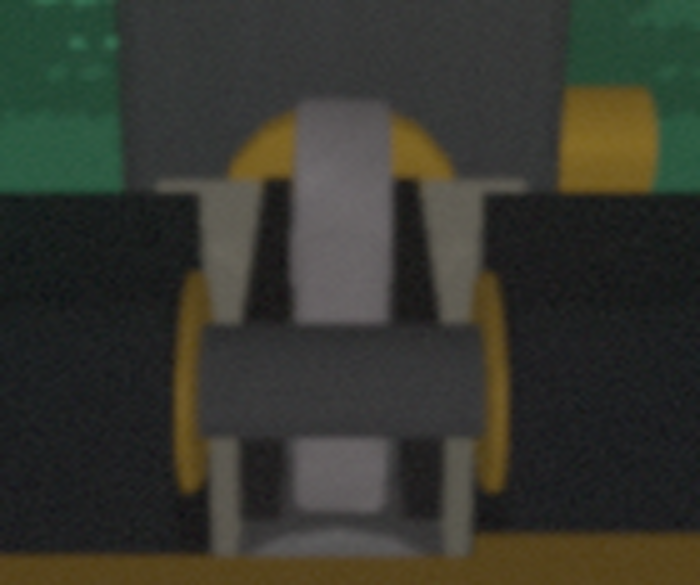

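View pics/top8.png

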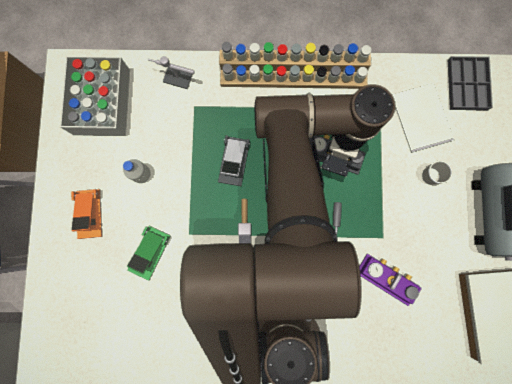

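The wing is at 71.2° and the manifold's long axis at 70.9°, so the screw is a quarter turn off its seat, within about 0.5°. The wing is upright between the pads at column 255, the pedal is up at top (160,235), and the bystanders in view haven't moved. I'm handing in.

```bash
python3 -c "
from station import arm
print(arm.job_done())"
```

```text
the job is handed in; nothing more can be done
None
```

I pressed the purge pedal, then seated the winged screw and backed it off a quarter turn. I handed the job in at about 17.5 s with the wing still gripped.

- **Pedal:** I pressed the grey pedal's tread straight down. The force jumped from 7 N to 25 N over the last 1.5 mm, which showed it was on its stop. A picture after lifting off showed it back up, with the tread about 75 mm above the table.
- **Seating:** I gripped the wing of the dark manifold's screw and turned it clockwise about 53°. At the stop the moment rose to 0.15 N m, well above the 0.04 N m it takes to turn. The wing stayed square to the manifold there while the gripper went about 5° past it.
- **Quarter turn:** I backed it off and trimmed the angle with the wrist camera. The last check put the wing at 71.2° against 70.9° for the manifold's long axis, which is 90° from the seat within about 0.5°. The grip was set to 30 N.

The finger opening read 11.8 mm on the 10 mm wing, which I did not resolve. A sideways load of about 4 N was left on the gripper. In the last top view, the table items I could see were in place. The arm hid the tape roll and the jars from that camera, so I did not re-check those there.

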